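# Line up strainers, crack the drying box

## Robot

A 7-joint arm with a two-finger parallel gripper is mounted at the origin on the work surface. World frame = base frame: x ahead of the robot, y to its left, z up, the work surface at z = 0. Lengths are in mm, angles in rad, forces in N, time in s.
With the tool pointing down it reaches from about 425 to 975 mm from the base axis. Payload 16.7 kg.
Tool frame: the origin (TCP) lies midway between the tips of the shut fingers; the grasp point (between the pads) lies 19 mm behind it; z points along the fingers, y is the line along which they close (so a half turn about z gives the same grasp; the last joint's range is limited). The gripper opens to 85 mm and grips with 20 to 120 N. Pads are 22 mm wide; open, the fingers measure 114 mm over their backs; the gripper's body (76 mm by 85 mm) begins 54 mm behind the grasp point. The pads swing forward as they close: fully open they stand 13 mm farther back than shut.
Start: joints at [-1.317, 0.426, 0.074, 1.606, -0.034, 1.111, -0.067], TCP at [264.598, 620.938, 231.302] pointing down, gripper open.
Joint ranges: [-2.85, 2.85], [-0.5, 2.14], [-1.23, 1.37], [0.21, 2.46], [-1.02, 4.16], [0.16, 2.05], [-2.73, 2.73]. Speed limits (rad/s): [1.89, 1.89, 2.39, 2.39, 3.01, 3.01, 3.01].

## Interface

Orientations are given as a unit quaternion [w, x, y, z].
In Python, from station import bot gives the robot as it stands. Calls block until the motion is done:
- bot.move_pose(position, orientation): joint-space move of the TCP to a pose.
- bot.servo_line(position, ori=None, rate=150): straight line of the TCP; ori=None keeps the orientation; rate is the mean speed in mm/s.
- bot.set_joints(angles): joint-space move.
- bot.grip(opening, grasp_force=None): finger opening in mm; grasp_force is the grip in N (None keeps the last); returns when the fingers have stopped.
- bot.pause(seconds).
- bot.ik(position, orientation): joint angles nearest the present ones, or None.
- bot.snapshot(name): name is "scene" or "top"; returns a dict with "color" (480x640x3 uint8, blue, green, red), "depth" (480x640 float32, mm along the optical axis (not along the pixel's ray), 0 where there is no reading), "K" (3x3 intrinsics, pixels), "xyz" and "attitude" of the camera in the world. Camera axes: x right, y down, z forward; pixel columns grow to the right and rows downward; lengths in mm; the calibration is good to about 2 mm. A picture is of the moment at which its call begins.
A pose or a line that the arm cannot do raises bot.IKError and nothing moves.
- bot.finish_job(): hands the job in; it is judged then, once.
Readings, each from a call of its own:
- bot.current_time(): time.
- bot.current_qpos(): joint angles.
- bot.current_joint_velocities(): joint speeds.
- bot.current_tau(): joint torques, N m.
- bot.current_tcp_pos(): TCP position.
- bot.current_tcp_rot(): TCP orientation.
- bot.current_wrist_force(): force on the tool from outside, world axes, zero at the start.
- bot.current_torque(): the same for the moment, N m.
- bot.current_finger_gap(): finger opening in mm.
- bot.current_grip_force(): force on a finger pad.
Only numpy, scipy, OpenCV 4.12 (cv2) and the standard library are available. Lean on these libraries where they do the work, as an engineer would, in place of code of your own. Each camera call takes 0.05 s, during which the arm holds its last target. There are 200 camera calls.

## Task

Get the drying box ready for loading: first line up the three loose brass strainers in an even row, standing upright with one seated in each notch of the notched stop strip, and let go of them. Then take the drying box's stuck lid by its bar handle, pull it straight up until it breaks free without jerking it away, and finish while still holding it level and steady over the box, roughly 30 mm above the rim and carried by the gripper alone. Do not disturb the other loose things on the bench.

Things in the scene. Friction and masses are not known exactly. Their poses are not given: they have to be found in the camera images.
- strainer0: loose brass line strainer (one of three alike, about 90 g), standing upright: a flange 32 mm in diameter and 12 mm high at the foot, above it a perforated body 25 mm in diameter up to 38 mm, then an end ring 27 mm in diameter up to 44 mm. Origin: centre of its underside, z up its axis. Any strainer may go in any notch
- strainer1: loose brass line strainer (one of three alike, about 90 g), standing upright: a flange 32 mm in diameter and 12 mm high at the foot, above it a perforated body 25 mm in diameter up to 38 mm, then an end ring 27 mm in diameter up to 44 mm. Origin: centre of its underside, z up its axis. Any strainer may go in any notch
- strainer2: loose brass line strainer (one of three alike, about 90 g), standing upright: a flange 32 mm in diameter and 12 mm high at the foot, above it a perforated body 25 mm in diameter up to 38 mm, then an end ring 27 mm in diameter up to 44 mm. Origin: centre of its underside, z up its axis. Any strainer may go in any notch
- strip: fixed notched dark steel stop strip, 230 mm long and 9 mm high, a zigzag with three V notches (120 degrees) 70 mm apart that open to its own -x side, where the strainers stand at the start. Origin: at bench height on the seat point of the middle notch; x points into the notches, y along the strip. It stands left or right of the middle, the drying box on the other side
- notch0 (a point): seat point of a notch, at bench height: where the centre of a strainer's foot stands when its flange touches both walls of the notch. The notch's apex lies 18 mm farther along the strip's x; the tips of the zigzag (half way between notches) lie 2 mm behind this point in x
- notch1 (a point): seat point of a notch, at bench height: where the centre of a strainer's foot stands when its flange touches both walls of the notch. The notch's apex lies 18 mm farther along the strip's x; the tips of the zigzag (half way between notches) lie 2 mm behind this point in x
- notch2 (a point): seat point of a notch, at bench height: where the centre of a strainer's foot stands when its flange touches both walls of the notch. The notch's apex lies 18 mm farther along the strip's x; the tips of the zigzag (half way between notches) lie 2 mm behind this point in x
- drybox: fixed grey open-topped drying box, 130 mm (its x) by 120 mm (its y) by 85 mm high, closed by the lid. At the middle of its two y sides a spring-loaded roller catch (roller 10 mm thick, 44 mm long, top 15 mm above the rim) leans over the lid's edge. Origin: centre of its underside, x and y along its sides, z up; yaw within 0.2 rad
- lid_handle (a point): middle of the lid's handle: a flat steel bar above the centre of the lid, 12 mm wide along the lid's x (grip across this), 80 mm long along its y, 14 mm high, its middle 45 mm above the lid's underside (130 mm above the bench when shut), on two posts 72 mm apart along y; 32 mm clear between bar and lid. Axes as the lid
- lid: loose aluminium lid of the drying box, 134 by 124 by 6 mm, 0.25 to 0.5 kg, with a 5 mm deep rubber plug below (3 mm play in the mouth) and a bar handle. Origin: centre of the plate's underside, on the rim (85 mm up) when shut; axes as the box. Stuck: 15 to 19 N of upward pull break it loose; the grip peaks within 2 mm, is gone after 6 mm, then the rollers push it up; clear of them at 13 mm
- tip: bystander, loose: pink ceramic spray tip, 24 mm in diameter, 22 mm high, near the middle. Origin: centre of its underside
- vial: bystander, loose: glass pressure vial lying on square steel end caps, 98 mm long along its x, 22 mm wide and high, near the middle. Origin: centre of its underside
- union: bystander, loose: stepped steel pipe union, 34 mm in diameter at the foot, 38 mm high, towards the back. Origin: centre of its underside
- wrench: bystander, loose: steel wrench lying flat at the left side, about 180 mm long along its x. Origin: centre of its underside

How it is judged:
By the outcome, as a careful person would: the job done as asked, in the order asked, and still so for the second after the job is handed in, while the arm keeps its last pose, push and grip.
It also fails if it takes over 61 s, if anything falls off the work surface, if the arm or the gripper's body presses on something with over 40 N, if the wrist force passes 120 N, or if a joint passes its speed limit or range.

## Working session

There is one attempt and no reset: what is moved stays moved. The work goes in short steps, each a Python script; the robot and the scene stay as the last script left them, time stands still between calls to the robot, and variables do not carry over. Pictures are saved under pics/ and viewed, at most 10 in all, crops included, and the job is handed in when it is done.

```bash
mkdir -p pics; ls
python3 - <<'E'
from station import bot
import cv2,numpy as np
for n in("scene","top"):
    s=bot.snapshot(n); cv2.imwrite(f"pics/{n}0.png",s["color"]); np.savez(f"{n}0.npz",**s)
    print(n,s["K"].tolist(),s["xyz"],s["attitude"])
print(bot.current_time(),bot.current_tcp_rot(),bot.current_finger_gap())
E
```

```text
pics
scene [[552.7566699526997, 0.0, 322.99305088478326], [0.0, 552.7566699526997, 238.11096602121415], [0.0, 0.0, 1.0]] [1232.74281756 -453.05990659  867.7759186 ] [-0.37109918  0.83228077  0.37776913 -0.16396528]
top [[588.7381678476779, 0.0, 322.54485349591914], [0.0, 588.7381678476779, 233.84399138347814], [0.0, 0.0, 1.0]] [ 399.83457907  125.92257291 1465.48582843] [ 0.05300865 -0.69853009  0.71094361 -0.06168449]
0.1 [-8.92646669e-05  2.00044164e-01  9.79786702e-01 -5.85830468e-04] 86.00882322978688
```

View pics/top0.png

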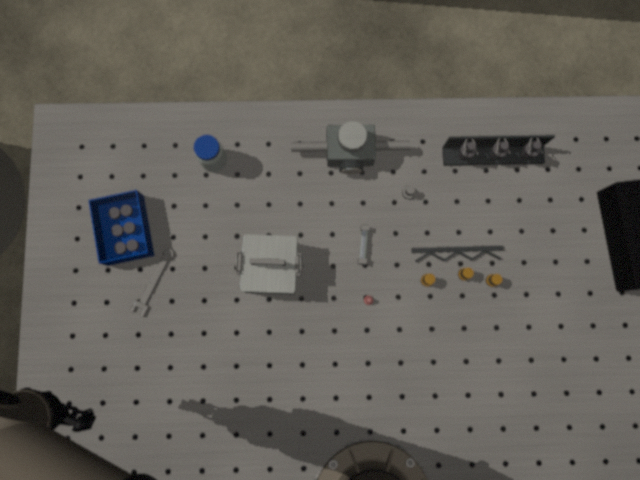

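View pics/scene0.png

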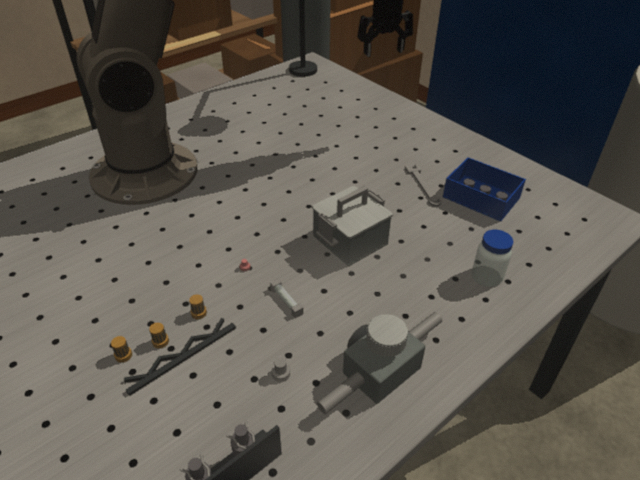

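```bash
cat > h.py <<'E'
import numpy as np,cv2
from scipy.spatial.transform import Rotation as R
def rot(s): q=s["attitude"]; return R.from_quat([q[1],q[2],q[3],q[0]]).as_matrix()
def cloud(s):
    K=s["K"]; d=s["depth"]; v,u=np.mgrid[:480,:640]
    c=np.stack([(u-K[0,2])/K[0,0]*d,(v-K[1,2])/K[1,1]*d,d],-1)
    return c@rot(s).T+s["xyz"]
def proj(s,P):
    c=(np.atleast_2d(P)-s["xyz"])@rot(s); return c[:,:2]/c[:,2:]*s["K"][0,0]+s["K"][:2,2]
def ortho(s,z,x0,x1,y0,y1,sc):
    # image of plane z: rows = x decreasing, cols = y decreasing
    X,Y=np.meshgrid(np.arange(x1,x0,-1/sc),np.arange(y1,y0,-1/sc),indexing="ij")
    p=proj(s,np.stack([X.ravel(),Y.ravel(),np.full(X.size,z)],-1)).reshape(X.shape+(2,)).astype(np.float32)
    return cv2.remap(s["color"],p[...,0],p[...,1],cv2.INTER_CUBIC)
E
python3 - <<'E'
from h import *
for n in("top","scene"):
    s=dict(np.load(n+"0.npz")); P=cloud(s)
    print(n,"bench z",np.median(P[300:330,300:340,2]) if n=="top" else np.median(P[200:210,230:250,2]))
    x,y,z=np.moveaxis(P,-1,0); hsv=cv2.cvtColor(s["color"],cv2.COLOR_BGR2HSV)
    for lo,hi,nm in((36,60,"strainer"),(70,150,"box")):
        m=(z>lo)&(z<hi)&(x>400)&(x<720)&(abs(y)<420)&(s["depth"]>0)
        k,l,st,_=cv2.connectedComponentsWithStats(m.astype(np.uint8))
        for i in range(1,k):
            if st[i,4]>12:
                q=P[l==i]; print(nm,st[i].tolist(),np.round(q.mean(0),1),np.round((q.min(0)+q.max(0))/2,1),np.round(np.ptp(q,0)))
    zz=9
    a=ortho(s,9,470,640,-310,-40,1.45*2)
    cv2.imwrite(f"pics/o_{n}.png",cv2.convertScaleAbs(a,alpha=1.8))
    print(a.shape)
s=dict(np.load("top0.npz")); P=cloud(s)
x,y,z=np.moveaxis(P,-1,0)
for nm,lo,hi in(("lid",86,96),("bar",125,142)):
    m=(z>lo)&(z<hi)&(x>380)&(x<720)&(y>50)&(y<350)
    print(nm,m.sum(),P[m].mean(0),cv2.minAreaRect(P[m][:,:2].astype(np.float32)))
E
cd pics; python3 -c "
import cv2,numpy as np
a=np.vstack([cv2.imread('o_top.png')[:300],cv2.imread('o_scene.png')[:300]]);a=cv2.resize(a,None,fx=min(1,600/a.shape[0]),fy=min(1,600/a.shape[0]));cv2.imwrite('o.png',a);print(a.shape)"
```

```text
top bench z -0.364762349629018
strainer [296, 255, 8, 23, 55] [547.5 160.2  47.2] [554.3 163.5  48.8] [54. 18. 18.]
strainer [462, 267, 12, 11, 97] [ 532.8 -244.3   43.6] [ 532.9 -244.6   44.4] [25. 26. 13.]
strainer [236, 271, 5, 5, 16] [538.3 310.8  49.6] [539.6 311.9  50.2] [10. 11. 15.]
strainer [424, 273, 11, 11, 98] [ 519.4 -150.    43. ] [ 520.1 -149.6   42.8] [25. 25. 14.]
strainer [491, 273, 11, 12, 102] [ 516.1 -312.6   42.9] [ 516.3 -312.2   43.4] [26. 27. 14.]
strainer [267, 292, 13, 1, 13] [492.8 228.1  44.4] [492.6 227.9  47.3] [ 2. 30. 20.]
box [235, 234, 67, 59, 3337] [557.5 235.5  93.8] [558.3 235.6 108.2] [139. 155.  69.]
(493, 783, 3)
scene bench z -2.4549381448587724
strainer [313, 217, 5, 10, 40] [502.4 173.7  47.9] [502.5 173.9  47.8] [19.  8. 23.]
strainer [316, 224, 74, 31, 597] [601.2 193.7  47.9] [579.9 216.6  48. ] [101. 139.  24.]
strainer [189, 295, 14, 12, 129] [ 522.9 -156.8   41.5] [ 520.9 -156.3   41. ] [29. 27. 10.]
strainer [149, 323, 15, 13, 146] [ 535.8 -250.5   41.4] [ 535.6 -249.8   41. ] [29. 27.  9.]
strainer [110, 336, 16, 14, 156] [ 518.9 -318.9   41.9] [ 518.3 -318.6   41.9] [27. 26. 11.]
box [311, 186, 81, 57, 2841] [570.9 221.3  91.8] [559.7 229.2 103.9] [141. 158.  68.]
(493, 783, 3)
lid 2699 [557.57317336 235.45862819  90.79935514] ((558.4224853515625, 235.70187377929688), (152.82960510253906, 134.39292907714844), 87.0288314819336)
bar 195 [557.67631254 235.13818221 135.74188028] ((558.3704223632812, 234.6927947998047), (77.45164489746094, 12.711288452148438), 86.96742248535156)
(600, 783, 3)
```

View pics/o.png

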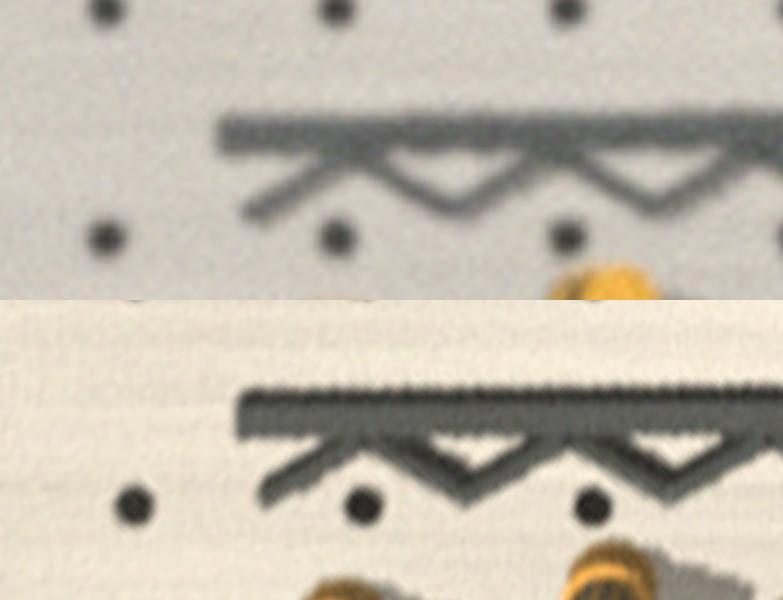

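```bash
cat >> h.py <<'E'
from station import bot
QY=[0,1,0,0]; QX=[0,.70710678,.70710678,0]
def yawq(y,base=0): # closing axis along world direction y-axis rotated by yaw
    a=(y+base)/2; return [0,np.cos(a),np.sin(a),0]
def find(s,dx=0,dy=0):
    P=cloud(s); z=P[...,2]; hsv=cv2.cvtColor(s["color"],cv2.COLOR_BGR2HSV)
    m=(z>36)&(z<60)&(P[...,0]>480)&(P[...,0]<640)&(P[...,1]<-80)&(P[...,1]>-400)
    k,l,st,c=cv2.connectedComponentsWithStats(m.astype(np.uint8)); o=[]
    for i in range(1,k):
        if 60<st[i,4]<250:
            q=P[l==i]; o.append([*((q.min(0)+q.max(0))/2)[:2]+[dx,dy],*c[i]])
    return np.array(sorted(o,key=lambda r:-r[1]))
E
python3 - <<'E'
from h import *
p=[521,-153]
for q in(QX,QY):
    for z in (15,120):print(bot.ik([*p,z],q))
bot.move_pose([*p,110],QX); print(bot.current_time())
bot.grip(60,20); bot.servo_line([*p,16],rate=150)
bot.grip(0,20); print(bot.current_finger_gap(),bot.current_tcp_pos(),bot.current_wrist_force())
bot.grip(50); bot.servo_line([*p,60])
bot.move_pose([*p,60],QY); bot.servo_line([*p,16])
bot.grip(0,20); print(bot.current_finger_gap(),bot.current_tcp_pos(),bot.current_wrist_force())
bot.grip(50); bot.servo_line([*p,60]); bot.move_pose([430,-20,150],QY)
print(bot.current_time())
for n in("top","scene"):
    s=bot.snapshot(n); np.savez(f"{n}1.npz",**s);print(np.round(find(s),1)); cv2.imwrite(f"pics/{n}1.png",s["color"])
E
```

```text
[-0.32603052  0.60756771  0.63441776  2.08471878 -0.60534865  0.63677779
  0.72521356]
[-0.61743893  0.56993757  1.0472087   2.04436941 -0.64106082  0.89685101
  0.78809315]
[-0.34551543  0.6172533   0.66172499  2.08571685 -0.63288102  0.64514328
 -0.82030756]
[-0.6899763   0.6809744   1.19845852  2.04697127 -0.7861393   0.97678025
 -0.6448714 ]
3.0
25.799141840182543 [ 521.23979126 -153.00848536   16.48209168] [-2.31390305  0.97339751  7.67583246]
25.75925159858195 [ 521.43278678 -153.19985502   16.65753153] [-0.6503822   0.07382836  7.71685905]
9.05
[[ 520.1 -150.3  429.2  278.2]
 [ 533.1 -244.6  467.5  271.9]
 [ 516.1 -313.3  496.1  278.4]]
[[ 521.8 -156.1  195.2  300.2]
 [ 534.5 -250.5  156.   328.8]
 [ 517.7 -318.6  117.6  342.6]]
```

```bash
cat > fit.py <<'E'
from h import *
from scipy.optimize import minimize
def model(p,X,Y):
    x0,y0,a,t,b0,w=p; dx,dy=X-x0,Y-y0
    lx=dx*np.cos(a)+dy*np.sin(a); ly=-dx*np.sin(a)+dy*np.cos(a)
    f=18-20*np.abs(((ly+35)%70)-35)/35        # front wall x(ly)
    sg=lambda d:1/(1+np.exp(-d/0.8))
    zig=sg(lx-f)*sg(f+t-lx)*sg(105-abs(ly)); bar=sg(lx-b0)*sg(b0+w-lx)*sg(115-abs(ly))
    return np.maximum(zig,bar)
for n,off in(("top",(1.2,-2.9)),("scene",(-.4,2.9))):
    s=dict(np.load(n+"1.npz")); r=(545,640,-380,-90)
    g=cv2.cvtColor(ortho(s,9,*r,1),cv2.COLOR_BGR2GRAY).astype(float)
    X,Y=np.meshgrid(np.arange(r[1],r[0],-1.),np.arange(r[3],r[2],-1.),indexing="ij")
    bg=np.median(g); d=np.clip((bg-g)/(bg-np.percentile(g,3)),0,1.2)
    c=lambda p:np.minimum((model(p,X,Y)-d)**2,.5).mean()
    best=min((minimize(c,[x0,y0,0,8,18,13],method="Nelder-Mead",options=dict(maxiter=3000,initial_simplex=np.array([[x0,y0,0,8,18,13]]+[np.array([x0,y0,0,8,18,13])+np.eye(6)[i]*[4,6,.03,3,3,3] for i in range(6)])))
          for x0 in(565,570) for y0 in(-225,-232,-239)),key=lambda r:r.fun)
    p=best.x; print(n,best.fun,np.round(p,3),"corrected",np.round(p[:2]+off,1))
E
python3 fit.py; python3 -c "
from h import *
print(bot.current_wrist_force(),bot.current_tcp_pos())"
```

```text
top 0.021030066125246265 [ 5.64578e+02 -2.31658e+02  1.10000e-02  9.59900e+00  2.26230e+01
  1.35830e+01] corrected [ 565.8 -234.6]
scene 0.02103502096003862 [ 5.71088e+02 -2.37204e+02  8.00000e-03  1.31220e+01  2.27000e+01
  1.63330e+01] corrected [ 570.7 -234.3]
[ 0.01252192 -0.44819925 -0.16770469] [430.42586597 -20.82694131 149.79706227]
```

```bash
cat >> h.py <<'E'
XS,YS,A=567.5,-234.4,0.01
def notch(i): d=70*(1-i); return np.array([XS-d*np.sin(A),YS+d*np.cos(A)])
def place(i,p):
    n=notch(i); bot.grip(45,35)
    bot.move_pose([*p,60],QY); bot.servo_line([*p,16]); bot.grip(0,35)
    z=16; print("gap",bot.current_finger_gap())
    bot.servo_line([*p,z+4],rate=60)
    t=[n[0]-8,n[1]]; bot.servo_line([*t,z+4],rate=80); bot.servo_line([*t,z+.5],rate=40)
    bot.grip(45); bot.servo_line([*t,64],rate=200)
    push(i,n)
def push(i,n,lim=4):
    b=n-[50,0]; bot.move_pose([*b,64],QY); bot.grip(0,20); bot.servo_line([*b,4],rate=150)
    f0=bot.current_wrist_force(); x=n[0]-36; bot.servo_line([x,n[1],4],rate=60); 
    while x<n[0]-18:
        x+=.7; bot.servo_line([x,n[1],4],rate=15); f=bot.current_wrist_force()-f0
        if f[0]<-lim: break
    print(i,"push x",x,bot.current_tcp_pos(),"f",f,"t",bot.current_time())
    bot.servo_line([*b,4],rate=150); bot.servo_line([*b,64],rate=200)
E
python3 - <<'E'
from h import *
place(0,[521.2,-153.2])
s=bot.snapshot("top");print(np.round(find(s,1.2,-2.9),1),notch(0),bot.current_time())
s=bot.snapshot("scene");print(np.round(find(s,-.4,2.9),1)); cv2.imwrite("pics/s2.png",cv2.resize(s["color"][250:420,60:300],None,fx=3,fy=3))
E
```

```text
gap 25.007359357473227
0 push x 541.3000116666091 [ 540.64124108 -164.33495555    3.88224341] f [-5.78978468  0.41075988  2.3765983 ] t 18.5583
[] [ 566.80001167 -164.40349997] 19.375
[[ 568.2 -164.3  203.4  316.9]
 [ 533.1 -247.1  155.7  328.7]
 [ 517.2 -315.5  117.7  342.5]]
```

View pics/s2.png

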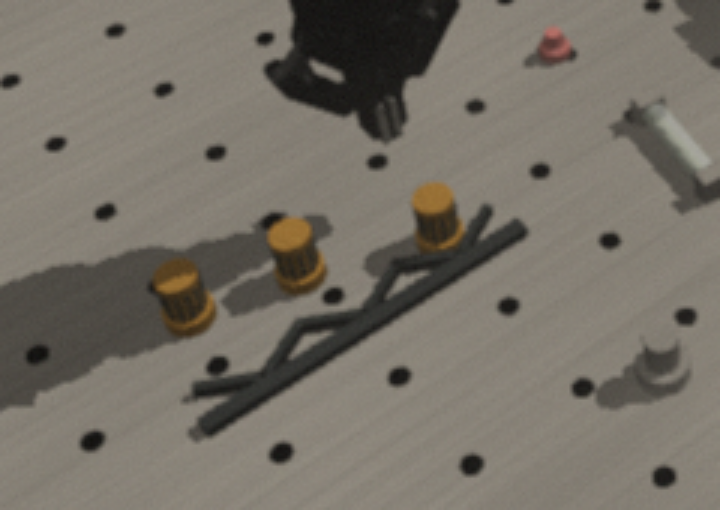

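```bash
sed -i 's/XS,YS,A=567.5/XS,YS,A=568.9/; s/n\[0\]-8,n/n[0]-4,n/; s/n\[0\]-36/n[0]-31/; s/rate=15)/rate=25)/; s/n-\[50,0\]/n-[42,0]/; s/rate=80/rate=120/' h.py
python3 - <<'E'
from h import *
place(1,[533.8,-247.4]);place(2,[517.2,-315.8])
s=bot.snapshot("scene");print(np.round(find(s,-.4,2.9),1),bot.current_time(),[notch(i) for i in range(3)]); cv2.imwrite("pics/s3.png",cv2.resize(s["color"][250:420,60:300],None,fx=3,fy=3))
E
```

```text
gap 25.036486678324998
1 push x 541.4000000000002 [ 540.84831118 -234.31192135    3.8585908 ] f [-4.6232647   0.5644154   3.29781773] t 25.6667
gap 24.954230282085444
2 push x 542.0999883333918 [ 541.54770977 -304.36905582    3.90817044] f [-5.33974434  1.3235653   2.77190867] t 32.7333
[[ 568.  -163.8  203.4  316.8]
 [ 568.5 -235.   170.9  336.2]
 [ 570.1 -304.8  136.3  356.9]] 33.4833 [array([ 568.20001167, -164.40349997]), array([ 568.9, -234.4]), array([ 569.59998833, -304.39650003])]
```

View pics/s3.png

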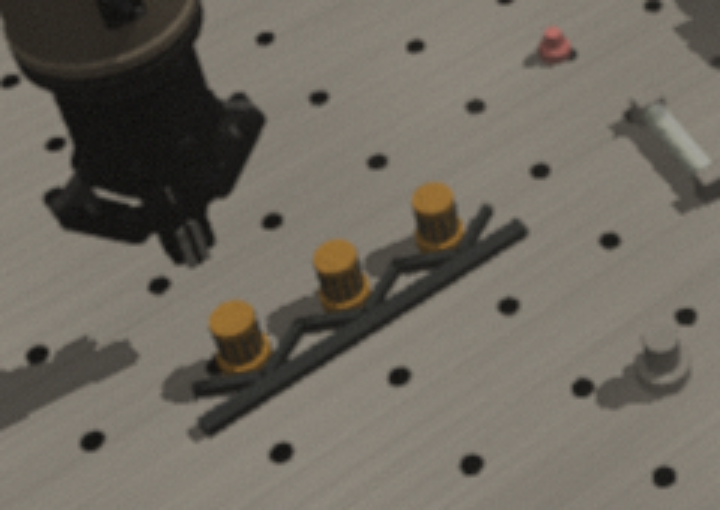

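Run:
```python
from h import *
a=np.pi/2-.053; q=[0,np.cos(a/2),np.sin(a/2),0]; L=[559.2,232.0]
p=bot.current_tcp_pos(); bot.servo_line([p[0],p[1],170],rate=300)
print(bot.ik([*L,200],q))
bot.move_pose([*L,200],q); bot.grip(45,100); bot.servo_line([*L,150],rate=200)
print(bot.current_time(),bot.current_tcp_pos(),bot.current_finger_gap())
s=bot.snapshot("scene"); cv2.imwrite("pics/s4.png",cv2.resize(s["color"][120:290,270:450],None,fx=3.3,fy=3.3))
s=bot.snapshot("top"); print(np.round(find(s,1.2,-2.9),1))
```

```text
[-1.07958323  0.42871255  0.76285091  1.83156518 -0.34420981  1.01828269
 -0.23097484]
36.825 [559.16233527 231.68132702 150.12133403] 44.97915502664396
[[ 567.4 -163.6  432.6  258.8]
 [ 568.3 -235.2  461.7  258.1]
 [ 570.1 -304.4  490.   257.3]]
```

View pics/s4.png

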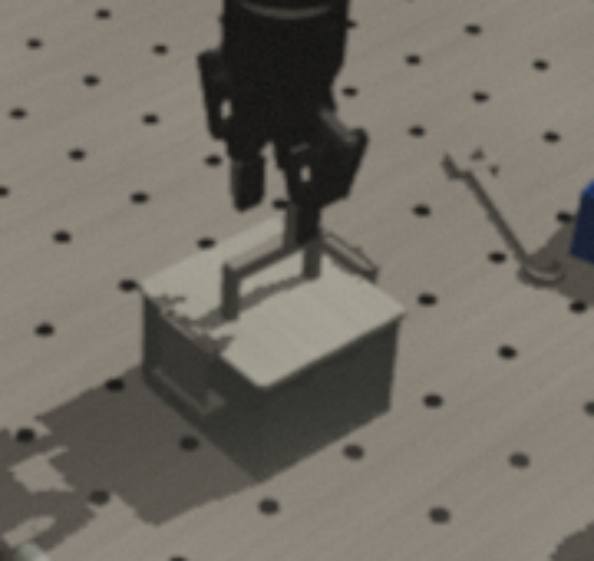

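Run:
```python
from h import *
L=[559.2,232.0]; z0=112
bot.servo_line([*L,z0],rate=80); print(bot.current_wrist_force())
f0=bot.current_wrist_force()
bot.grip(0,100); print("gap",bot.current_finger_gap(),bot.current_grip_force(),bot.current_wrist_force(),bot.current_tcp_pos())
z=z0
while z<z0+15:
    z+=1; bot.servo_line([*L,z],rate=10); print(z-z0,np.round(bot.current_tcp_pos()[2],1),np.round(bot.current_wrist_force(),1),round(bot.current_finger_gap(),1))
print(bot.current_time())
```

```text
[-0.090287   -0.79040828  0.00456379]
gap 10.235731414874216 98.1805694103241 [-2.32765879 -0.94792448  5.61521142] [559.39937058 232.09985743 112.61893283]
1 112.9 [-0.2  0.1 -4.3] 10.1
2 113.5 [  1.8   0.6 -16. ] 9.9
3 114.8 [  0.4   0.4 -14.4] 10.1
4 116.2 [-2.1 -0.7 -9.7] 9.8
5 117.2 [-3.7  0.3 -7. ] 10.0
6 118.2 [-4.6 -0.3 -5.2] 10.1
7 119.2 [-3.3 -0.3 -3. ] 9.9
8 120.2 [-4.  -0.1 -1.3] 10.3
9 121.2 [-6.4  0.1 -0.6] 10.1
10 122.3 [-5.5 -0.1  2.4] 10.0
11 123.4 [-5.6  1.7  3.9] 10.2
12 124.6 [-6.1  0.6  6.3] 10.3
13 125.2 [-0.6  0.3 -2.4] 10.1
14 125.9 [ 0.4  1.1 -5.1] 10.1
15 127.0 [ 0.  -0.7 -4.2] 10.3
41.7083
```

Run:
```python
from h import *
bot.servo_line([559.2,232.0,142.8],rate=15); bot.pause(0.6)
print(bot.current_tcp_pos(),bot.current_wrist_force(),bot.current_torque(),np.abs(bot.current_joint_velocities()).max())
s=bot.snapshot("scene"); P=cloud(s); m=(s["depth"]>0)&(P[...,2]>108)&(P[...,2]<128)&(P[...,0]>480)&(P[...,0]<640)&(P[...,1]>160)&(P[...,1]<310)
q=P[m]; A=np.c_[q[:,:2]-[559,232],np.ones(len(q))]; w=np.ones(len(q),bool)
for _ in range(8):
    c=np.linalg.lstsq(A[w],q[w,2],rcond=None)[0]; w=abs(A@c-q[:,2])<2.5
print("plane",c,w.sum(),bot.current_time())
cv2.imwrite("pics/s5.png",cv2.resize(s["color"][120:420,60:450],None,fx=1.9,fy=1.9))
```

```text
[559.19465723 232.00820641 142.79450967] [-0.77200728  0.95076268 -4.63408775] [-0.02725275 -0.02095693  0.00021131] 0.0015714319888141665
plane [ 1.18287215e-03 -2.59204548e-03  1.18117266e+02] 1676 43.5583
```

View pics/s5.png

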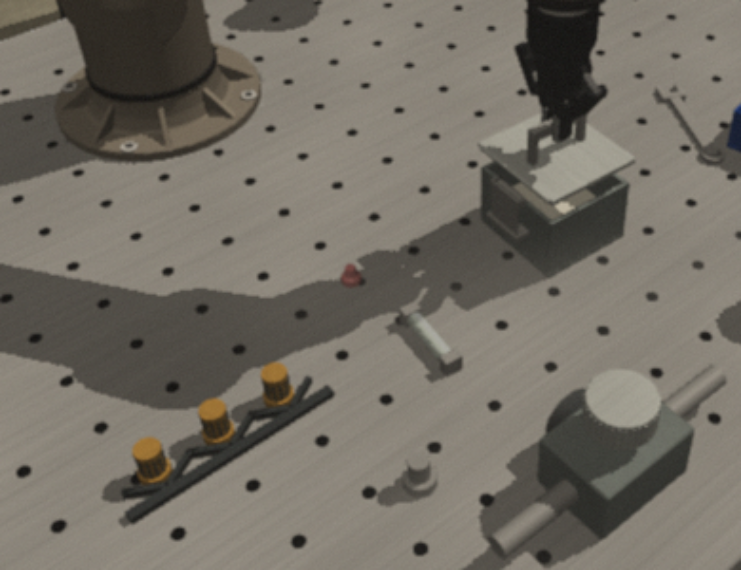

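```bash
python3 -c "
from station import bot
print(bot.finish_job())"
```

```text
the job is handed in; nothing more can be done
None
```

The job is handed in at about 43.6 s: all three strainers stand released in their notches, and the lid broke free at about 16 N and is held level, about 30 mm above the rim, by the gripper alone, with no bystander touched.

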